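# Run down the last wing nut on the pressure cooker

### The job

The lid of the big pressure cooker is on and five of its six wing nuts are tight; the one straight across the lid from the pressure gauge is still loose. Turn that one clockwise with a fingertip, stroke after stroke against its wings, until it is snug and will turn no further: finger-tight only, without pinching the nut or forcing it. Leave the regulator weight on the lid, the cups and the jug where they stand.

Things in the scene. Friction and masses are not known exactly. Their poses are not given: they have to be found in the camera images.
- cooker: Cast-aluminium pressure cooker, fixed and heavy. Origin at the centre of its underside, on the table; z up; its own -x points from the middle to the loose wing nut, +x to the gauge. Pot 240 mm in diameter, lid flange 268 mm, flange top 174 mm above the table. Six lugs (34 mm wide, reaching 167 mm from the middle) stick out at flange height, 60 degrees apart, each with bolt and black wing nut.
- lug (a point): Centre of the loose nut's lug, on its top face, 174 mm above the table and 150 mm from the cooker's middle; axes as the cooker's. A 10 mm bolt stands here, its top 38 mm above this point; a 26 mm washer, 2 mm thick, lies under the nut. Outward and to both sides there is free room above the lug; two side handles on the pot (its +y and -y sides) stay below lug height, 175 mm from the middle.
- lid_top (a point): Crown of the domed lid, in the middle, 204 mm above the table. The dome's steep skirt stands 113 mm from the middle, from the flange (174 mm above the table) up to 190 mm: the wings pass only about 2 mm from it, so there is no room for a finger between wing tip and dome. A grab handle spans the crown along the cooker's y: 100 mm long, top 237 mm above the table.
- gauge (a point): Centre of the upward white dial of the pressure gauge, 54 mm in diameter, 250 mm above the table, 72 mm from the cooker's middle, opposite the loose nut.
- wing_nut (a point): Point on the loose wing nut's axis, 16 mm above the hub's underside, half-way up its wings; turns with the nut: x along the two alike wings, z up. Hub 24 mm in diameter at the foot, 19 mm above, 16 mm high. Wings: upright, flat, 7 mm thick, to 35 mm from the axis, from 5 to 27 mm above the hub's underside. When snug, this point is 192 mm above the table; loose, up to 4 mm more (2.5 mm a turn).
- nut (a joint): Turning angle of the loose wing nut in rad: 0 when it is snug on its lug (a stop with a little give, as of a seal), negative while it is loose (it starts at -9.5 to -6.5, that is 1 to 1.5 turns off); it grows as the nut is turned clockwise seen from above. It turns easily (about 1 N at the wings) and stays where it is left.
- weight: Bystander, must stay: steel regulator weight, 32 mm in diameter, 30 mm high, 85 g, standing loose on the vent boss of the lid; origin at the centre of its underside, 207 mm above the table.
- cup_a: Bystander, must stay: red plastic drinking cup, rim 74 mm in diameter, 105 mm high; origin at the centre of its underside.
- cup_b: Bystander, must stay: another such cup, same size; origin at the centre of its underside.
- jug: Bystander, must stay: clear plastic jug, 112 mm in diameter, 160 mm high, handle towards its +y; origin at the centre of its underside.

How it is judged (in metres and radians):
At the end, for the whole second after the job is handed in: The wing nut is snug: within 0.15 rad (9 degrees) of its stop. The regulator weight is within 8 mm, and the cups and the jug within 30 mm, of where they started (value of joint nut above -0.15 rad and distance of weight from where it was at the start of the episode below 0.008 m and distance of each of cup_a, cup_b, jug from where it was at the start of the episode below 0.03 m); the robot touches nothing.
It fails at once if the nut is pinched: both faces of a wing, or both sides of the hub, pressed by the fingers with over 10 N at once ((contact force between the fingers and nut_c0 above 10 N and contact force between the fingers and nut_c1 above 10 N) or (contact force between the fingers and nut_c2 above 10 N and contact force between the fingers and nut_c3 above 10 N) or (contact force between the fingers and nut_c4 above 10 N and contact force between the fingers and nut_c5 above 10 N)).
It fails at once if the nut is forced: the fingers press on it with over 40 N (contact force between the fingers and nut above 40 N).
It fails at once if the regulator weight is lifted or pushed off its vent (moved over 8 mm) (distance of weight from where it was at the start of the episode above 0.008 m).
It fails at once if a cup or the jug is lifted or moved by over 30 mm (distance of any of cup_a, cup_b, jug from where it was at the start of the episode above 0.03 m).
It also fails if it takes over 61 s, if anything falls off the work surface, if the arm or the gripper's body presses on something with over 40 N, if the wrist force passes 120 N, or if a joint passes its speed limit or range.

### The arm

A 7-joint arm with a two-finger parallel gripper is mounted at the origin on the work surface. World frame = base frame: x ahead of the robot, y to its left, z up, the work surface at z = 0. Lengths are in m, angles in degrees, forces in N, time in s.
With the tool pointing down it reaches from about 0.4 to 0.9 m from the base axis. Payload 5.6 kg.
Tool frame: the origin (TCP) lies midway between the tips of the shut fingers; the grasp point (between the pads) lies pinch_z behind it (pinch_z is the distance from the TCP to the grasp point, in m); z points along the fingers, y is the line along which they close (so a half turn about z gives the same grasp; the last joint's range is limited). The gripper opens to 92 mm and grips with 3 to 60 N. Pads are 20 mm wide; open, the fingers measure 128 mm over their backs; the gripper's body (75 mm by 189 mm) begins 69 mm behind the grasp point.
Start: joints at [70.703, 26.786, -0.665, 91.828, 0.344, 61.387, -3.226], TCP at [0.188, -0.622, 0.215] pointing down, gripper open.
Joint ranges: [-144.91, 144.91], [-17.63, 115.5], [-89.93, 88.59], [15.96, 139.68], [-74.01, 254.01], [8.47, 105.57], [-167.45, 167.45]. Speed limits (degrees/s): [147.25, 147.25, 180, 180, 180, 180, 180].

### API

Orientations are given as a 3x3 rotation matrix whose columns are the frame's x, y, z axes.
In Python, from workcell import * gives the robot as it stands.
- The arm moves only by the tool move_arm, never from a script. Its argument "motion" is a list of rows, each a list of 3 entries, a list of its own where there are three numbers: the shift along the tool's x, y, z in m, then the turn, a rotation vector about the tool's x, y, z in rad, then the opening, from 0 (shut) to 1 (fully open). A call has 1 to 20 rows; each row is the pose to reach, as a shift and turn from the pose commanded when the call began, along the tool's axes at that moment; what a row does not reach only later rows make up. A row lasts 1/8 s, in which the tool goes at most 62.5 mm and 10.7 degrees, less where a joint would pass 70% of its speed; a pose out of reach is approached as far as the arm can. A call with a gripper value outside its range is refused whole. The fingers move at their own pace and stop on an object; "force" is the grip in N (left out, the last holds). Time passes only in rows, so rows that repeat a pose let the fingers close. It gives the time, the measured TCP pose, the force, the opening and the grip force at its end, in the units of the state.
- get_obs(): the state, without advancing time (a new reading comes with each control period).
- grab_frame(name): name is "side" or "top"; returns a dict with "image" (400x640x3 uint8, blue, green, red), "fx", "fy", "cx", "cy" (pixels), "rvec" (rotation vector, rad) and "tvec" (3), from world to camera coordinates, as OpenCV has them. Camera axes: x right, y down, z forward; pixel columns grow to the right and rows downward; lengths in m; the calibration is good to about 2 mm. A picture is of the moment at which its call begins. There is no depth.
- finish_job(): hands the job in; it is judged then, once.
Trained networks look in a picture, given as the dict that the camera call returned (one of the last four; its "shot" number tells which), for a name from the list of things; names that differ only in an ending like _2 or _b are one class to them, and where a whole thing is asked for, a point or a joint stands for the part that bears it (a point fixed in the world has none). Each returns a list of dicts, best first, with "score" (0 to 1); they miss things now and then, are a little off and sometimes report something else, mostly with a low value. They report only what shows in the picture. A call takes as long as a camera call.
- search_frame(thing, picture): "rect" ([left, top, right, bottom] in pixels, round what is visible of it).
- cut_out(thing, picture): "pixels" (400x640 bool, what is visible of it) and "rect" ([left, top, right, bottom] in pixels, round what is visible of it).
The state is a dict: "time_s": time; "joints": joint angles; "joint_velocities": joint speeds; "joint_efforts": joint torques, N m; "eef_pos": TCP position; "eef_rot": TCP orientation; "force": force on the tool from outside, world axes, zero at the start; "torque": the same for the moment, N m; "grip_width": finger opening in m; "grasp_force": force on a finger pad.
Only numpy, scipy, OpenCV 4.12 (cv2) and the standard library are available. Lean on these libraries where they do the work, as an engineer would, in place of code of your own. Each camera call takes 0.05 s, during which the arm holds its last target. There are 200 camera calls.

## Working session

There is one attempt and no reset: what is moved stays moved. The work goes in short steps, Python scripts to look and compute and a tool call to move; the robot and the scene stay as the last step left them, time stands still between calls to the robot, and variables do not carry over. Pictures are saved under pics/ and viewed, at most 10 in all, crops included, and the job is handed in when it is done.

Besides the shell and the picture viewer there is one more tool, called after "Call:" in YAML: its name, and indented under it one key for each argument. move_arm: Moves the arm, as the interface text tells. Its arguments: {"type":"object","properties":{"motion":{"type":"array","items":{"type":"array"}},"force":{"type":"number"}},"required":["motion"]}

```bash
mkdir -p pics; cat > h.py <<'E'
from workcell import *
import numpy as np, cv2
def ray(f,u,v,z):
    R,_=cv2.Rodrigues(np.array(f["rvec"],float)); t=np.array(f["tvec"],float).ravel()
    d=R.T@np.array([(u-f["cx"])/f["fx"],(v-f["cy"])/f["fy"],1]); c=-R.T@t
    return c+d*(z-c[2])/d[2]
def proj(f,P):
    K=np.array([[f["fx"],0,f["cx"]],[0,f["fy"],f["cy"]],[0,0,1.]])
    return cv2.projectPoints(np.array(P,float).reshape(-1,1,3),np.array(f["rvec"],float),np.array(f["tvec"],float),K,None)[0].reshape(-1,2)
E
python3 - <<'E'
from h import *
o=get_obs(); print(o["time_s"],o["eef_pos"],o["eef_rot"],o["grip_width"],o["force"])
for n in("top","side"):
    f=grab_frame(n); cv2.imwrite(f"pics/{n}0.png",f["image"])
    print(n,f["fx"],ray(f,320,200,0))
    for t,z in(("gauge",.25),("wing_nut",.192),("cooker",.174),("weight",.222),("lid_top",.204),("cup_a",.1),("jug",.1)):
        for r in search_frame(t,f)[:6]:
            x=r["rect"]; print(t,round(r["score"],2),np.round(x),np.round(ray(f,(x[0]+x[2])/2,(x[1]+x[3])/2,z),3))
E
```

```text
0.0 [ 0.18802118 -0.62163016  0.21366741] [[ 9.57161364e-01  2.89554385e-01 -6.17658251e-04]
 [ 2.89555015e-01 -9.57160050e-01  1.59115275e-03]
 [-1.30472545e-04 -1.70183598e-03 -9.99998543e-01]] 0.091823439319695 [ 0.07631266 -0.27362608  0.25393465]
top 508.2504752157775 [0.56954619 0.0034005  0.        ]
gauge 0.64 [246. 100. 366. 214.] [0.651 0.037 0.25 ]
cooker 0.71 [242. 101. 366. 213.] [0.667 0.043 0.174]
weight 0.21 [242. 100. 366. 214.] [0.657 0.043 0.222]
lid_top 0.81 [244. 101. 369. 215.] [0.657 0.037 0.204]
lid_top 0.18 [143. 199. 195. 240.] [0.502 0.402 0.204]
cup_a 0.75 [444. 181. 475. 210.] [ 0.559 -0.395  0.1  ]
cup_a 0.73 [462. 242. 498. 267.] [ 0.39  -0.442  0.1  ]
jug 0.57 [142. 196. 197. 242.] [0.514 0.432 0.1  ]
jug 0.55 [240. 100. 371. 217.] [0.678 0.041 0.1  ]
side 381.525797571817 [ 0.63722547 -0.17642774  0.        ]
gauge 0.78 [237. 165. 331. 252.] [0.572 0.142 0.25 ]
gauge 0.53 [217. 283. 268. 341.] [0.437 0.501 0.25 ]
wing_nut 0.52 [298. 216. 308. 224.] [0.524 0.106 0.192]
cooker 0.84 [235. 165. 333. 249.] [0.625 0.078 0.174]
weight 0.52 [256. 187. 268. 193.] [0.71  0.089 0.222]
lid_top 0.36 [237. 169. 332. 250.] [0.598 0.11  0.204]
cup_a 0.82 [355. 155. 373. 182.] [ 0.531 -0.354  0.1  ]
cup_a 0.79 [396. 161. 417. 193.] [ 0.356 -0.403  0.1  ]
jug 0.83 [218. 282. 269. 342.] [0.508 0.444 0.1  ]
```

View pics/top0.png

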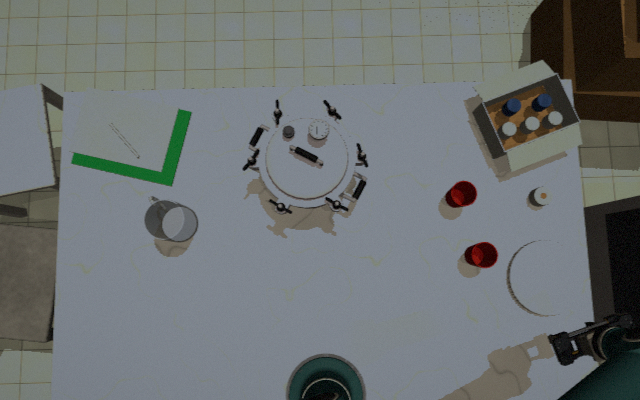

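View pics/side0.png

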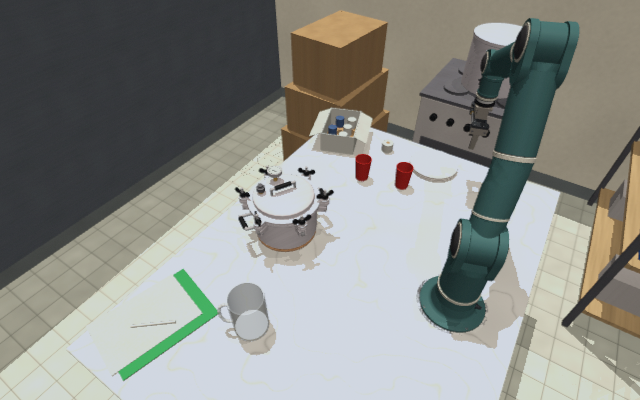

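Six nuts show in the top picture. The gauge dial is at about (319,129), so the loose nut is the one opposite, at about (280,207). In the side picture it should be near (302,221). I'll zoom in on both.

```bash
python3 - <<'E'
from h import *
a=cv2.imread("pics/top0.png")[95:220,235:375]; b=cv2.imread("pics/side0.png")[155:255,230:340]
a=cv2.resize(a,None,fx=3.2,fy=4.0*0.8,interpolation=3); b=cv2.resize(b,None,fx=3.2,fy=3.2,interpolation=3)
h=max(a.shape[0],b.shape[0]); b=cv2.copyMakeBorder(b,0,h-b.shape[0],0,0,0)
cv2.imwrite("pics/crop.png",cv2.convertScaleAbs(np.hstack([a,b])[:, :800],alpha=1.3))
# dark-blob centres of nuts in top
f=grab_frame("top"); g=f["image"].max(2)
P=[]
for u,v in((278,112),(333,110),(362,155),(337,205),(280,207),(251,161)):
    w=g[v-13:v+14,u-13:u+14].astype(float); yy,xx=np.mgrid[v-13:v+14,u-13:u+14]
    m=w<60; p=(xx[m].mean(),yy[m].mean()); q=ray(f,*p,.193); P.append(q); print(np.round(p,1),m.sum(),np.round(q,4))
P=np.array(P); print("c",P.mean(0),[np.linalg.norm(P[i]-P[j]) for i,j in((0,3),(1,4),(2,5))])
E
```

```text
[277.3 112.8] 84 [0.7876 0.1135 0.193 ]
[331.6 110.5] 99 [ 0.7902 -0.0349  0.193 ]
[361.1 157. ] 106 [ 0.6588 -0.1105  0.193 ]
[336.2 204.3] 93 [ 0.5323 -0.0395  0.193 ]
[280.3 206.7] 94 [0.5299 0.1093 0.193 ]
[251.6 160.9] 113 [0.6558 0.1846 0.193 ]
c [0.65908999 0.03708052 0.193     ] [np.float64(0.2976856988637724), np.float64(0.2975489030765871), np.float64(0.2951180887882419)]
```

View pics/crop.png

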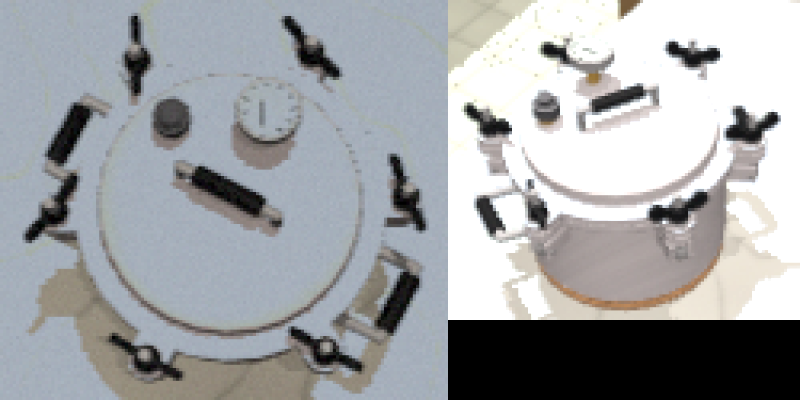

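The picture agrees with the model: the bolt circle measures 0.298 m against 0.300 m, and the gauge dial at crop (268,112) is opposite the nut at crop (147,357). The handle is square to that line. The wings run along world 60.5°/240.5°, roughly tangential. I'll plan 180° strokes on the outer side.

```bash
cat >> h.py <<'E'
N=np.array([0.5288,0.1093])
def pose(th,d,z,r=.032):
    """th: wing angle (deg, world); finger behind it (ccw) by d, at radius r; tool y along -wing"""
    t=np.radians(th); w=np.array([np.cos(t),np.sin(t)]); n=np.array([-w[1],w[0]])
    p=np.r_[N+r*w+d*n,z]; y=np.r_[-w,0]; Z=np.array([0,0,-1.]); return p,np.c_[np.cross(y,Z),y,Z]
def rel(p,R,o=None):
    o=o or get_obs(); R0=np.array(o["eef_rot"]); 
    return np.round(R0.T@(p-o["eef_pos"]),4).tolist(), np.round(cv2.Rodrigues(R0.T@R)[0].ravel(),3).tolist()
E
python3 - <<'E'
from h import *
f=grab_frame("top"); print("gauge", ray(f,318.7,130,.25), N+ .222*np.array([.874,-.485]))
print(rel(*pose(243,.024,.30)), rel(*pose(243,.024,.19)))
E
```

```text
gauge [0.72115944 0.00189041 0.25      ] [0.722828 0.00163 ]
([0.5329, -0.5618, -0.0854], [-0.0, 0.0, -2.377]) ([0.5329, -0.5618, 0.0246], [-0.0, 0.0, -2.377])
```

Call:
move_arm:
  motion:
    - [[0,0,-0.06],[0,0,0],0]
    - [[0,0,-0.086],[0,0,-0.1],0]
    - [[0.533,-0.562,-0.086],[0,0,-2.377],0]
    - [[0.533,-0.562,-0.086],[0,0,-2.377],0]
    - [[0.533,-0.562,-0.086],[0,0,-2.377],0]
    - [[0.533,-0.562,-0.086],[0,0,-2.377],0]
    - [[0.533,-0.562,-0.086],[0,0,-2.377],0]
    - [[0.533,-0.562,-0.086],[0,0,-2.377],0]
    - [[0.533,-0.562,-0.086],[0,0,-2.377],0]
    - [[0.533,-0.562,-0.086],[0,0,-2.377],0]
    - [[0.533,-0.562,-0.086],[0,0,-2.377],0]
    - [[0.533,-0.562,-0.086],[0,0,-2.377],0]
    - [[0.533,-0.562,-0.086],[0,0,-2.377],0]
    - [[0.533,-0.562,-0.086],[0,0,-2.377],0]
    - [[0.533,-0.562,-0.086],[0,0,-2.377],0]
    - [[0.533,-0.562,-0.086],[0,0,-2.377],0]
    - [[0.533,-0.562,-0.086],[0,0,-2.377],0]
    - [[0.533,-0.562,-0.086],[0,0,-2.377],0]
    - [[0.533,-0.562,-0.086],[0,0,-2.377],0]
    - [[0.533,-0.562,-0.086],[0,0,-2.377],0]

```text
time_s: 3.4
eef_pos: [0.5356, 0.0695, 0.3007]
eef_rot: [[-0.891, 0.455, 0.0], [0.455, 0.891, -0.0], [-0.0, -0.0, -1.0]]
force: [-0.1, -0.6, 0.3]
grip_width: 0.0003
grasp_force: 0.0
```

Call:
move_arm:
  motion:
    - [[0,0,0.03],[0,0,0],0]
    - [[0,0,0.06],[0,0,0],0]
    - [[0,0,0.085],[0,0,0],0]
    - [[0,0,0.1],[0,0,0],0]
    - [[0,0,0.11],[0,0,0],0]
    - [[0,0,0.11],[0,0,0],0]

```text
time_s: 4.15
eef_pos: [0.5356, 0.0701, 0.1904]
eef_rot: [[-0.891, 0.454, -0.0], [0.454, 0.891, 0.0], [0.0, -0.0, -1.0]]
force: [-0.0, 0.3, -0.1]
grip_width: 0.0005
grasp_force: 0.0
```

```bash
python3 - <<'E'
from h import *
o=get_obs(); print(o["eef_pos"],o["force"],o["joints"])
S=[]
for n,(u,v) in(("side",(302,221)),("top",(280,207))):
    f=grab_frame(n); c=f["image"][v-30:v+30,u-30:u+30].copy(); c=cv2.resize(c,(400,400),interpolation=2)
    for p in proj(f,[np.r_[N,.196],o["eef_pos"]]): cv2.circle(c,tuple(int(x) for x in (p-[u-30,v-30])*400/60),3,(0,0,255),-1)
    S.append(c)
cv2.imwrite("pics/c2.png",cv2.convertScaleAbs(np.hstack(S),alpha=1.3))
E
```

```text
[0.53562076 0.07007344 0.19040134] [-0.01753292  0.25577408 -0.06588013] [ 23.11324977  24.24737693 -42.65874038 106.51008423  19.42398362
  56.74500376  35.14499351]
```

View pics/c2.png

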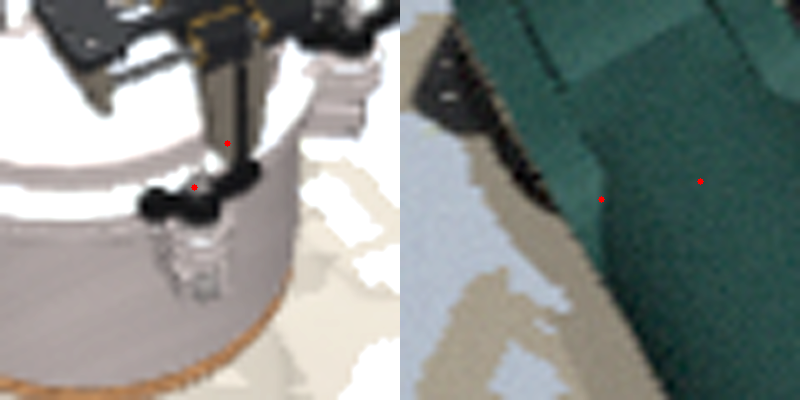

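The finger stands behind the near wing, clear of it, at about (225,145) in the left crop, and the nut dot falls on the hub. Next is the first stroke.

```bash
cat >> h.py <<'E'
def rows(a,b,n,d=.0135,z=.19,pre=()):
    o=get_obs(); L=[rel(*p,o) for p in pre]+[rel(*pose(t,d,z),o) for t in np.linspace(a,b,n)]
    print("["+", ".join(f"[[{s[0]:.4f}, {s[1]:.4f}, {s[2]:.4f}], [0, 0, {r[2]:.3f}], 0]" for s,r in L)+"]")
E
python3 -c "
from h import *
rows(238,150,17,pre=[pose(243,.018,.19),pose(243,.0135,.19)])"
```

```text
[[[0.0063, -0.0005, 0.0012], [0, 0, 0.000], 0], [[0.0108, -0.0005, 0.0012], [0, 0, 0.000], 0], [[0.0136, -0.0016, 0.0012], [0, 0, 0.088], 0], [[0.0169, -0.0025, 0.0012], [0, 0, 0.184], 0], [[0.0201, -0.0030, 0.0012], [0, 0, 0.280], 0], [[0.0235, -0.0033, 0.0012], [0, 0, 0.376], 0], [[0.0268, -0.0032, 0.0012], [0, 0, 0.472], 0], [[0.0301, -0.0028, 0.0012], [0, 0, 0.568], 0], [[0.0334, -0.0021, 0.0012], [0, 0, 0.664], 0], [[0.0365, -0.0010, 0.0012], [0, 0, 0.760], 0], [[0.0396, 0.0003, 0.0012], [0, 0, 0.856], 0], [[0.0425, 0.0019, 0.0012], [0, 0, 0.952], 0], [[0.0453, 0.0038, 0.0012], [0, 0, 1.048], 0], [[0.0478, 0.0059, 0.0012], [0, 0, 1.144], 0], [[0.0502, 0.0083, 0.0012], [0, 0, 1.240], 0], [[0.0523, 0.0109, 0.0012], [0, 0, 1.336], 0], [[0.0541, 0.0137, 0.0012], [0, 0, 1.432], 0], [[0.0557, 0.0166, 0.0012], [0, 0, 1.527], 0], [[0.0570, 0.0197, 0.0012], [0, 0, 1.623], 0]]
```

Call:
move_arm:
  motion:
    - [[0.006,-0.0005,0.001],[0,0,0],0]
    - [[0.011,-0.0005,0.001],[0,0,0],0]
    - [[0.0136,-0.0016,0.001],[0,0,0.088],0]
    - [[0.0169,-0.0025,0.001],[0,0,0.184],0]
    - [[0.0201,-0.003,0.001],[0,0,0.28],0]
    - [[0.0235,-0.0033,0.001],[0,0,0.376],0]
    - [[0.0268,-0.0032,0.001],[0,0,0.472],0]
    - [[0.0301,-0.0028,0.001],[0,0,0.568],0]
    - [[0.0334,-0.0021,0.001],[0,0,0.664],0]
    - [[0.0365,-0.001,0.001],[0,0,0.76],0]
    - [[0.0396,0.0003,0.001],[0,0,0.856],0]
    - [[0.0425,0.0019,0.001],[0,0,0.952],0]
    - [[0.0453,0.0038,0.001],[0,0,1.048],0]
    - [[0.0478,0.0059,0.001],[0,0,1.144],0]
    - [[0.0502,0.0083,0.001],[0,0,1.24],0]
    - [[0.0523,0.0109,0.001],[0,0,1.336],0]
    - [[0.0541,0.0137,0.001],[0,0,1.432],0]
    - [[0.0557,0.0166,0.001],[0,0,1.527],0]
    - [[0.057,0.0197,0.001],[0,0,1.623],0]

```text
time_s: 6.62
eef_pos: [0.4936, 0.1135, 0.1898]
eef_rot: [[0.502, 0.865, 0.0], [0.865, -0.502, -0.0], [-0.0, 0.001, -1.0]]
force: [-0.3, -1.4, -0.6]
grip_width: 0.0003
grasp_force: 0.3
```

```bash
python3 - <<'E'
from h import *
o=get_obs(); print(o["eef_pos"],pose(150,.0135,.19)[0],o["force"],o["joints"])
S=[]
for n,(u,v) in(("side",(302,221)),("top",(280,207))):
    f=grab_frame(n); c=f["image"][v-30:v+30,u-30:u+30].copy(); S.append(cv2.resize(c,(400,400),interpolation=2))
cv2.imwrite("pics/c3.png",cv2.convertScaleAbs(np.hstack(S),alpha=1.3))
rows(144,58,17)
E
```

```text
[0.49356279 0.11350843 0.18984219] [0.49433719 0.11360866 0.19      ] [-0.28442833 -1.36189554 -0.56505551] [  5.69568732  17.16821321 -26.37794143 111.72191329   9.46542279
  53.16991554 -55.50399747]
[[[0.0036, -0.0004, -0.0001], [0, 0, 0.106], 0], [[0.0067, -0.0012, -0.0001], [0, 0, 0.200], 0], [[0.0099, -0.0017, -0.0001], [0, 0, 0.293], 0], [[0.0132, -0.0019, -0.0001], [0, 0, 0.387], 0], [[0.0164, -0.0018, -0.0001], [0, 0, 0.481], 0], [[0.0197, -0.0014, -0.0001], [0, 0, 0.575], 0], [[0.0228, -0.0007, -0.0001], [0, 0, 0.669], 0], [[0.0259, 0.0004, -0.0001], [0, 0, 0.762], 0], [[0.0289, 0.0017, -0.0001], [0, 0, 0.856], 0], [[0.0318, 0.0032, -0.0001], [0, 0, 0.950], 0], [[0.0345, 0.0051, -0.0001], [0, 0, 1.044], 0], [[0.0370, 0.0071, -0.0001], [0, 0, 1.138], 0], [[0.0393, 0.0094, -0.0001], [0, 0, 1.232], 0], [[0.0414, 0.0120, -0.0001], [0, 0, 1.325], 0], [[0.0432, 0.0146, -0.0001], [0, 0, 1.419], 0], [[0.0448, 0.0175, -0.0001], [0, 0, 1.513], 0], [[0.0461, 0.0205, -0.0001], [0, 0, 1.607], 0]]
```

View pics/c3.png

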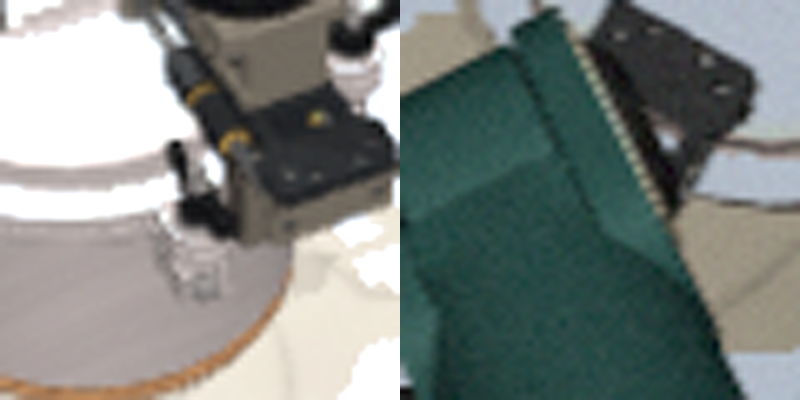

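The wing now points radially, from the hub towards the dome at (175,150) in the left crop, with 1.4 N of contact. Continuing the stroke.

Call:
move_arm:
  motion:
    - [[0.0036,-0.0004,0],[0,0,0.106],0]
    - [[0.0067,-0.0012,0],[0,0,0.2],0]
    - [[0.0099,-0.0017,0],[0,0,0.293],0]
    - [[0.0132,-0.0019,0],[0,0,0.387],0]
    - [[0.0164,-0.0018,0],[0,0,0.481],0]
    - [[0.0197,-0.0014,0],[0,0,0.575],0]
    - [[0.0228,-0.0007,0],[0,0,0.669],0]
    - [[0.0259,0.0004,0],[0,0,0.762],0]
    - [[0.0289,0.0017,0],[0,0,0.856],0]
    - [[0.0318,0.0032,0],[0,0,0.95],0]
    - [[0.0345,0.0051,0],[0,0,1.044],0]
    - [[0.037,0.0071,0],[0,0,1.138],0]
    - [[0.0393,0.0094,0],[0,0,1.232],0]
    - [[0.0414,0.012,0],[0,0,1.325],0]
    - [[0.0432,0.0146,0],[0,0,1.419],0]
    - [[0.0448,0.0175,0],[0,0,1.513],0]
    - [[0.0461,0.0205,0],[0,0,1.607],0]

```text
time_s: 8.85
eef_pos: [0.5342, 0.1438, 0.1896]
eef_rot: [[0.847, -0.531, -0.0], [-0.531, -0.847, 0.001], [-0.001, -0.0, -1.0]]
force: [-1.2, 1.0, -0.3]
grip_width: 0.0006
grasp_force: 0.4
```

```bash
python3 - <<'E'
from h import *
o=get_obs(); print(o["eef_pos"],pose(58,.0135,.19)[0],o["force"],o["joints"][6])
for p in (pose(58,.02,.19),pose(58,.02,.24),pose(150,.03,.24),pose(243,.026,.24),pose(243,.026,.19)): print(rel(*p,o))
E
```

```text
[0.53423157 0.143794   0.18963892] [0.53430877 0.14359145 0.19      ] [-1.21799668  1.00051209 -0.25761858] -144.03904079258976
([-0.0063, 0.0001, -0.0004], [-0.0, 0.001, -0.001])
([-0.0064, 0.0001, -0.0504], [-0.0, 0.001, -0.001])
([-0.0172, 0.0632, -0.0504], [-0.001, 0.0, -1.607])
([0.0424, 0.0617, -0.0504], [0.001, 0.001, 3.053])
([0.0424, 0.0617, -0.0004], [0.001, 0.001, 3.053])
```

Call:
move_arm:
  motion:
    - [[-0.006,0,0],[0,0,0],0]
    - [[-0.006,0,-0.03],[0,0,0],0]
    - [[-0.006,0,-0.05],[0,0,0],0]
    - [[-0.017,0.063,-0.05],[0,0,-1.607],0]
    - [[-0.017,0.063,-0.05],[0,0,-1.607],0]
    - [[-0.017,0.063,-0.05],[0,0,-1.607],0]
    - [[-0.017,0.063,-0.05],[0,0,-1.607],0]
    - [[-0.017,0.063,-0.05],[0,0,-1.607],0]
    - [[-0.017,0.063,-0.05],[0,0,-1.607],0]
    - [[-0.017,0.063,-0.05],[0,0,-1.607],0]
    - [[-0.017,0.063,-0.05],[0,0,-1.607],0]
    - [[-0.017,0.063,-0.05],[0,0,-1.607],0]
    - [[0.042,0.062,-0.05],[0,0,3.053],0]
    - [[0.042,0.062,-0.05],[0,0,3.053],0]
    - [[0.042,0.062,-0.05],[0,0,3.053],0]
    - [[0.042,0.062,-0.05],[0,0,3.053],0]
    - [[0.042,0.062,-0.05],[0,0,3.053],0]
    - [[0.042,0.062,-0.05],[0,0,3.053],0]
    - [[0.042,0.062,-0.05],[0,0,3.053],0]
    - [[0.042,0.062,-0.05],[0,0,3.053],0]

```text
time_s: 11.35
eef_pos: [0.5367, 0.0686, 0.2397]
eef_rot: [[-0.834, 0.551, -0.0], [0.551, 0.834, -0.0], [-0.0, -0.0, -1.0]]
force: [0.6, -0.3, 0.0]
grip_width: 0.0003
grasp_force: 0.0
```

```bash
python3 - <<'E'
from h import *
o=get_obs(); print(o["eef_pos"],pose(243,.026,.24)[0],o["force"],o["joints"][6],rel(*pose(243,.026,.24)))
f=grab_frame("side"); u,v=302,221
c=f["image"][v-30:v+30,u-30:u+30]; cv2.imwrite("pics/c4.png",cv2.convertScaleAbs(cv2.resize(c,(400,400),interpolation=2),alpha=1.3))
rows(234,150,14,pre=[pose(243,.026,.21),pose(243,.026,.192),pose(243,.026,.19),pose(243,.018,.19),pose(243,.0135,.19)])
E
```

```text
[0.53670392 0.06863873 0.23965496] [0.53743847 0.06898404 0.24      ] [ 0.62330272 -0.32965795  0.02562556] 35.65236803556432 ([-0.0004, 0.0007, -0.0003], [-0.0, 0.0, -0.113])
[[[-0.0004, 0.0007, 0.0296], [0, 0, -0.107], 0], [[-0.0004, 0.0007, 0.0476], [0, 0, -0.107], 0], [[-0.0004, 0.0007, 0.0496], [0, 0, -0.107], 0], [[0.0075, -0.0002, 0.0496], [0, 0, -0.107], 0], [[0.0120, -0.0007, 0.0496], [0, 0, -0.107], 0], [[0.0170, -0.0029, 0.0496], [0, 0, 0.050], 0], [[0.0207, -0.0041, 0.0496], [0, 0, 0.162], 0], [[0.0246, -0.0048, 0.0496], [0, 0, 0.275], 0], [[0.0285, -0.0050, 0.0496], [0, 0, 0.388], 0], [[0.0324, -0.0048, 0.0496], [0, 0, 0.501], 0], [[0.0363, -0.0042, 0.0496], [0, 0, 0.613], 0], [[0.0400, -0.0032, 0.0496], [0, 0, 0.726], 0], [[0.0437, -0.0017, 0.0496], [0, 0, 0.839], 0], [[0.0471, 0.0001, 0.0496], [0, 0, 0.952], 0], [[0.0503, 0.0024, 0.0496], [0, 0, 1.065], 0], [[0.0533, 0.0050, 0.0496], [0, 0, 1.177], 0], [[0.0559, 0.0079, 0.0496], [0, 0, 1.290], 0], [[0.0582, 0.0111, 0.0496], [0, 0, 1.403], 0], [[0.0601, 0.0145, 0.0496], [0, 0, 1.516], 0]]
```

View pics/c4.png

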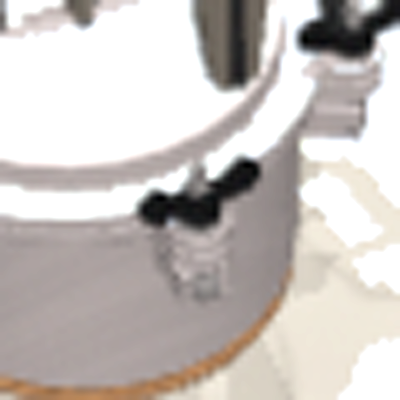

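The nut has made a half turn: its wings are back at (155,207) and (240,175), and the finger is above and behind them. Stroke 2.

Call:
move_arm:
  motion:
    - [[-0.0004,0.0007,0.0296],[0,0,-0.107],0]
    - [[-0.0004,0.0007,0.0476],[0,0,-0.107],0]
    - [[-0.0004,0.0007,0.0496],[0,0,-0.107],0]
    - [[0.0075,-0.0002,0.0496],[0,0,-0.107],0]
    - [[0.012,-0.0007,0.0496],[0,0,-0.107],0]
    - [[0.017,-0.0029,0.0496],[0,0,0.05],0]
    - [[0.0207,-0.0041,0.0496],[0,0,0.162],0]
    - [[0.0246,-0.0048,0.0496],[0,0,0.275],0]
    - [[0.0285,-0.005,0.0496],[0,0,0.388],0]
    - [[0.0324,-0.0048,0.0496],[0,0,0.501],0]
    - [[0.0363,-0.0042,0.0496],[0,0,0.613],0]
    - [[0.04,-0.0032,0.0496],[0,0,0.726],0]
    - [[0.0437,-0.0017,0.0496],[0,0,0.839],0]
    - [[0.0471,0.0001,0.0496],[0,0,0.952],0]
    - [[0.0503,0.0024,0.0496],[0,0,1.065],0]
    - [[0.0533,0.005,0.0496],[0,0,1.177],0]
    - [[0.0559,0.0079,0.0496],[0,0,1.29],0]
    - [[0.0582,0.0111,0.0496],[0,0,1.403],0]
    - [[0.0601,0.0145,0.0496],[0,0,1.516],0]

```text
time_s: 13.78
eef_pos: [0.4957, 0.1142, 0.1908]
eef_rot: [[0.517, 0.856, 0.001], [0.856, -0.517, -0.0], [0.001, 0.001, -1.0]]
force: [0.4, -0.3, 0.1]
grip_width: 0.0004
grasp_force: 0.3
```

```bash
python3 - <<'E'
from h import *
o=get_obs(); print(o["eef_pos"],pose(150,.0135,.19)[0],o["force"],o["joints"][6])
rows(144,58,17)
E
```

```text
[0.49570919 0.11416126 0.19076675] [0.49433719 0.11360866 0.19      ] [ 0.36727645 -0.32122632  0.11129802] -53.59012490909235
[[[0.0022, -0.0022, 0.0008], [0, 0, 0.085], 0], [[0.0054, -0.0031, 0.0008], [0, 0, 0.179], 0], [[0.0086, -0.0036, 0.0008], [0, 0, 0.273], 0], [[0.0118, -0.0039, 0.0008], [0, 0, 0.367], 0], [[0.0151, -0.0038, 0.0008], [0, 0, 0.461], 0], [[0.0183, -0.0035, 0.0008], [0, 0, 0.554], 0], [[0.0215, -0.0028, 0.0008], [0, 0, 0.648], 0], [[0.0246, -0.0019, 0.0008], [0, 0, 0.742], 0], [[0.0276, -0.0006, 0.0008], [0, 0, 0.836], 0], [[0.0305, 0.0009, 0.0008], [0, 0, 0.930], 0], [[0.0332, 0.0027, 0.0008], [0, 0, 1.023], 0], [[0.0358, 0.0047, 0.0008], [0, 0, 1.117], 0], [[0.0381, 0.0069, 0.0008], [0, 0, 1.211], 0], [[0.0403, 0.0094, 0.0008], [0, 0, 1.305], 0], [[0.0422, 0.0121, 0.0008], [0, 0, 1.399], 0], [[0.0438, 0.0149, 0.0008], [0, 0, 1.493], 0], [[0.0451, 0.0178, 0.0008], [0, 0, 1.586], 0]]
```

Call:
move_arm:
  motion:
    - [[0.0022,-0.0022,0.0008],[0,0,0.085],0]
    - [[0.0054,-0.0031,0.0008],[0,0,0.179],0]
    - [[0.0086,-0.0036,0.0008],[0,0,0.273],0]
    - [[0.0118,-0.0039,0.0008],[0,0,0.367],0]
    - [[0.0151,-0.0038,0.0008],[0,0,0.461],0]
    - [[0.0183,-0.0035,0.0008],[0,0,0.554],0]
    - [[0.0215,-0.0028,0.0008],[0,0,0.648],0]
    - [[0.0246,-0.0019,0.0008],[0,0,0.742],0]
    - [[0.0276,-0.0006,0.0008],[0,0,0.836],0]
    - [[0.0305,0.0009,0.0008],[0,0,0.93],0]
    - [[0.0332,0.0027,0.0008],[0,0,1.023],0]
    - [[0.0358,0.0047,0.0008],[0,0,1.117],0]
    - [[0.0381,0.0069,0.0008],[0,0,1.211],0]
    - [[0.0403,0.0094,0.0008],[0,0,1.305],0]
    - [[0.0422,0.0121,0.0008],[0,0,1.399],0]
    - [[0.0438,0.0149,0.0008],[0,0,1.493],0]
    - [[0.0451,0.0178,0.0008],[0,0,1.586],0]

```text
time_s: 15.9
eef_pos: [0.5339, 0.1446, 0.19]
eef_rot: [[0.849, -0.528, 0.001], [-0.528, -0.849, 0.001], [0.0, -0.002, -1.0]]
force: [-0.5, 1.2, -0.3]
grip_width: 0.0004
grasp_force: 0.4
```

```bash
python3 - <<'E'
from h import *
o=get_obs(); print(o["eef_pos"],pose(58,.0135,.19)[0],o["force"],o["joints"][6])
for p in (pose(58,.02,.19),pose(58,.02,.24),pose(150,.03,.24),pose(243,.026,.24),pose(243,.026,.19)): print(rel(*p,o))
E
```

```text
[0.53391031 0.14461415 0.1899598 ] [0.53430877 0.14359145 0.19      ] [-0.54009042  1.21012935 -0.34091384] -141.25173218280918
([-0.0056, 0.0006, -0.0], [-0.002, -0.0, 0.002])
([-0.0056, 0.0006, -0.05], [-0.002, -0.0, 0.002])
([-0.0167, 0.0636, -0.0501], [-0.001, -0.001, -1.604])
([0.043, 0.0623, -0.0501], [-0.0, 0.002, 3.056])
([0.043, 0.0623, -0.0001], [-0.0, 0.002, 3.056])
```

Call:
move_arm:
  motion:
    - [[-0.006,0,0],[0,0,0],0]
    - [[-0.006,0,-0.03],[0,0,0],0]
    - [[-0.006,0,-0.05],[0,0,0],0]
    - [[-0.017,0.063,-0.05],[0,0,-1.607],0]
    - [[-0.017,0.063,-0.05],[0,0,-1.607],0]
    - [[-0.017,0.063,-0.05],[0,0,-1.607],0]
    - [[-0.017,0.063,-0.05],[0,0,-1.607],0]
    - [[-0.017,0.063,-0.05],[0,0,-1.607],0]
    - [[-0.017,0.063,-0.05],[0,0,-1.607],0]
    - [[-0.017,0.063,-0.05],[0,0,-1.607],0]
    - [[-0.017,0.063,-0.05],[0,0,-1.607],0]
    - [[0.043,0.062,-0.05],[0,0,3.053],0]
    - [[0.043,0.062,-0.05],[0,0,3.053],0]
    - [[0.043,0.062,-0.05],[0,0,3.053],0]
    - [[0.043,0.062,-0.05],[0,0,3.053],0]
    - [[0.043,0.062,-0.05],[0,0,3.053],0]
    - [[0.043,0.062,-0.05],[0,0,3.053],0]
    - [[0.043,0.062,-0.05],[0,0,3.053],0]
    - [[0.043,0.062,-0.05],[0,0,3.053],0]
    - [[0.043,0.062,-0.05],[0,0,3.053],0]

```text
time_s: 18.4
eef_pos: [0.5375, 0.0686, 0.2396]
eef_rot: [[-0.878, 0.479, 0.001], [0.479, 0.878, -0.0], [-0.001, 0.0, -1.0]]
force: [0.2, -0.1, 0.6]
grip_width: 0.0003
grasp_force: 0.0
```

```bash
python3 - <<'E'
from h import *
o=get_obs(); print(o["eef_pos"],pose(243,.026,.24)[0],o["force"],o["joints"][6],rel(*pose(243,.026,.24)))
f=grab_frame("side"); u,v=302,221
c=f["image"][v-30:v+30,u-30:u+30]; cv2.imwrite("pics/c5.png",cv2.convertScaleAbs(cv2.resize(c,(400,400),interpolation=2),alpha=1.3))
rows(240,205,15,z=.189,pre=[pose(243,.026,.21),pose(243,.026,.192),pose(243,.026,.189),pose(243,.018,.189),pose(243,.0135,.189)])
E
```

```text
[0.53748384 0.06863182 0.23961114] [0.53743847 0.06898404 0.24      ] [ 0.16608376 -0.11682676  0.58481201] 43.26874253414676 ([0.0002, 0.0003, -0.0004], [0.0, 0.001, -0.029])
[[[0.0002, 0.0003, 0.0296], [0, 0, -0.023], 0], [[0.0002, 0.0003, 0.0476], [0, 0, -0.023], 0], [[0.0002, 0.0003, 0.0506], [0, 0, -0.023], 0], [[0.0082, 0.0001, 0.0506], [0, 0, -0.023], 0], [[0.0127, -0.0000, 0.0506], [0, 0, -0.023], 0], [[0.0144, -0.0007, 0.0506], [0, 0, 0.029], 0], [[0.0158, -0.0012, 0.0506], [0, 0, 0.073], 0], [[0.0173, -0.0017, 0.0506], [0, 0, 0.116], 0], [[0.0187, -0.0021, 0.0506], [0, 0, 0.160], 0], [[0.0202, -0.0024, 0.0506], [0, 0, 0.204], 0], [[0.0217, -0.0027, 0.0506], [0, 0, 0.247], 0], [[0.0232, -0.0029, 0.0506], [0, 0, 0.291], 0], [[0.0247, -0.0030, 0.0506], [0, 0, 0.335], 0], [[0.0262, -0.0031, 0.0506], [0, 0, 0.378], 0], [[0.0277, -0.0031, 0.0506], [0, 0, 0.422], 0], [[0.0292, -0.0030, 0.0506], [0, 0, 0.466], 0], [[0.0308, -0.0029, 0.0506], [0, 0, 0.509], 0], [[0.0323, -0.0027, 0.0506], [0, 0, 0.553], 0], [[0.0338, -0.0024, 0.0506], [0, 0, 0.596], 0], [[0.0352, -0.0021, 0.0506], [0, 0, 0.640], 0]]
```

View pics/c5.png

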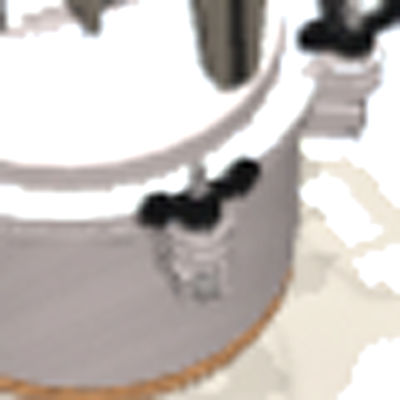

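Call:
move_arm:
  motion:
    - [[0.0002,0.0003,0.0296],[0,0,-0.023],0]
    - [[0.0002,0.0003,0.0476],[0,0,-0.023],0]
    - [[0.0002,0.0003,0.0506],[0,0,-0.023],0]
    - [[0.0082,0.0001,0.0506],[0,0,-0.023],0]
    - [[0.0127,0,0.0506],[0,0,-0.023],0]
    - [[0.0144,-0.0007,0.0506],[0,0,0.029],0]
    - [[0.0158,-0.0012,0.0506],[0,0,0.073],0]
    - [[0.0173,-0.0017,0.0506],[0,0,0.116],0]

```text
time_s: 19.45
eef_pos: [0.5224, 0.0754, 0.1895]
eef_rot: [[-0.81, 0.586, 0.002], [0.586, 0.81, 0.0], [-0.002, 0.001, -1.0]]
force: [0.8, -1.2, 0.1]
grip_width: 0.0002
grasp_force: 0.3
```

Call:
move_arm:
  motion:
    - [[0.0028,-0.0011,0],[0,0,0.0873],0]
    - [[0.0058,-0.0018,0],[0,0,0.1745],0]
    - [[0.0058,-0.0018,0],[0,0,0.1745],0]

```text
time_s: 19.82
eef_pos: [0.5164, 0.0775, 0.1894]
eef_rot: [[-0.699, 0.716, 0.001], [0.716, 0.699, -0.0], [-0.001, 0.001, -1.0]]
force: [-0.4, -0.5, -0.2]
grip_width: 0.0006
grasp_force: 0.0
```

Call:
move_arm:
  motion:
    - [[0.0028,-0.0011,0],[0,0,0.0873],0]
    - [[0.0058,-0.0018,0],[0,0,0.1745],0]
    - [[0.0058,-0.0018,0],[0,0,0.1745],0]

```text
time_s: 20.2
eef_pos: [0.511, 0.0802, 0.189]
eef_rot: [[-0.565, 0.825, 0.001], [0.825, 0.565, -0.0], [-0.0, 0.001, -1.0]]
force: [0.4, 0.5, 0.5]
grip_width: 0.0004
grasp_force: 0.0
```

Call:
move_arm:
  motion:
    - [[0.0028,-0.0011,0],[0,0,0.0873],0]
    - [[0.0058,-0.0018,0],[0,0,0.1745],0]

```text
time_s: 20.45
eef_pos: [0.5065, 0.0836, 0.1888]
eef_rot: [[-0.41, 0.912, 0.001], [0.912, 0.41, -0.0], [-0.0, 0.001, -1.0]]
force: [0.6, -0.8, -0.1]
grip_width: 0.0005
grasp_force: 0.3
```

Call:
move_arm:
  motion:
    - [[0.0028,-0.0011,0],[0,0,0.0873],0]
    - [[0.0058,-0.0018,0],[0,0,0.1745],0]

```text
time_s: 20.7
eef_pos: [0.5024, 0.0882, 0.1888]
eef_rot: [[-0.246, 0.969, 0.001], [0.969, 0.246, -0.0], [-0.0, 0.001, -1.0]]
force: [0.1, -0.6, -0.1]
grip_width: 0.0001
grasp_force: 0.3
```

```bash
python3 - <<'E'
from h import *
o=get_obs(); y=-np.array(o["eef_rot"])[:2,1]; th=np.degrees(np.arctan2(y[1],y[0])); d=np.array(o["eef_pos"])[:2]-N
print(th%360,"r",d@y,"d",d@np.array([-y[1],y[0]]),o["force"],o["eef_pos"])
E
```

```text
194.224337089196 r 0.030766781526639128 d 0.013984498011261691 [ 0.13748207 -0.62712099 -0.05599212] [0.50241275 0.08818426 0.1887789 ]
```

Call:
move_arm:
  motion:
    - [[0.0028,-0.0011,0],[0,0,0.0873],0]
    - [[0.0058,-0.0018,0],[0,0,0.1745],0]

```text
time_s: 20.95
eef_pos: [0.4992, 0.0933, 0.1887]
eef_rot: [[-0.074, 0.997, 0.0], [0.997, 0.074, -0.0], [-0.0, 0.0, -1.0]]
force: [-0.1, 0.2, 0.5]
grip_width: 0.0001
grasp_force: 0.3
```

Call:
move_arm:
  motion:
    - [[0.0028,-0.0011,0],[0,0,0.0873],0]
    - [[0.0058,-0.0018,0],[0,0,0.1745],0]

```text
time_s: 21.2
eef_pos: [0.4969, 0.0989, 0.1887]
eef_rot: [[0.101, 0.995, 0.0], [0.995, -0.101, -0.0], [-0.0, 0.0, -1.0]]
force: [1.0, -0.5, -0.4]
grip_width: 0.0006
grasp_force: 0.3
```

Call:
move_arm:
  motion:
    - [[0.0028,-0.0011,0],[0,0,0.0873],0]
    - [[0.0058,-0.0018,0],[0,0,0.1745],0]

```text
time_s: 21.45
eef_pos: [0.4956, 0.1049, 0.1887]
eef_rot: [[0.272, 0.962, -0.0], [0.962, -0.272, -0.0], [-0.0, 0.0, -1.0]]
force: [-0.0, -1.8, -0.2]
grip_width: 0.0006
grasp_force: 0.3
```

Call:
move_arm:
  motion:
    - [[0.0028,-0.0011,0],[0,0,0.0873],0]
    - [[0.0058,-0.0018,0],[0,0,0.1745],0]

```text
time_s: 21.7
eef_pos: [0.4954, 0.111, 0.1887]
eef_rot: [[0.435, 0.901, -0.0], [0.901, -0.435, -0.0], [-0.0, 0.0, -1.0]]
force: [-0.6, -1.1, -0.6]
grip_width: 0.0007
grasp_force: 0.3
```

Call:
move_arm:
  motion:
    - [[0.0028,-0.0011,0],[0,0,0.0873],0]
    - [[0.0058,-0.0018,0],[0,0,0.1745],0]

```text
time_s: 21.95
eef_pos: [0.4946, 0.1137, 0.1883]
eef_rot: [[0.585, 0.811, -0.005], [0.811, -0.585, -0.006], [-0.007, -0.001, -1.0]]
force: [-6.8, -10.7, 6.4]
grip_width: 0.0004
grasp_force: 6.2
```

Call:
move_arm:
  motion:
    - [[0.0028,-0.0011,0],[0,0,0.0873],0]
    - [[0.0058,-0.0018,0],[0,0,0.1745],0]

```text
time_s: 22.2
eef_pos: [0.4935, 0.1157, 0.1877]
eef_rot: [[0.719, 0.695, -0.012], [0.695, -0.719, -0.011], [-0.017, -0.001, -1.0]]
force: [-14.2, -18.4, 13.3]
grip_width: 0.0005
grasp_force: 12.0
```

The force climbed from about 1 N to 27 N with the wing nearly still, so the nut is on its stop after about 7.9 rad, which is within the stated range. Backing off.

Call:
move_arm:
  motion:
    - [[-0.006,0,0],[0,0,0],0]
    - [[-0.02,0,0],[0,0,0],0]
    - [[-0.03,0,0],[0,0,0],0]
    - [[-0.03,0,-0.05],[0,0,0],0]
    - [[-0.05,0,-0.1],[0,0,0],0]
    - [[-0.1,0,-0.12],[0,0,0],0]
    - [[-0.15,0,-0.12],[0,0,0],0]
    - [[-0.15,0,-0.12],[0,0,0],0]

```text
time_s: 23.2
eef_pos: [0.3889, 0.0165, 0.3091]
eef_rot: [[0.718, 0.696, 0.001], [0.696, -0.718, -0.0], [0.001, 0.001, -1.0]]
force: [0.4, 0.2, -0.1]
grip_width: 0.0004
grasp_force: 0.0
```

```bash
python3 - <<'E'
from h import *
o=get_obs(); print(o["time_s"],o["eef_pos"],o["force"])
S=[]
for n,(u,v) in(("side",(290,210)),("top",(290,180))):
    f=grab_frame(n); c=f["image"][v-45:v+45,u-45:u+45].copy(); S.append(cv2.resize(c,(400,400),interpolation=2))
    for r in search_frame("weight",f)[:1]+search_frame("cup_a",f)[:2]+search_frame("jug",f)[:1]: print(n,np.round(r["rect"]))
cv2.imwrite("pics/c6.png",cv2.convertScaleAbs(np.hstack(S),alpha=1.3))
E
```

```text
23.2 [0.38894107 0.01645758 0.30908389] [ 0.37476852  0.2486796  -0.06831687]
side [236. 166. 332. 249.]
side [393. 160. 414. 192.]
side [234. 166. 330. 254.]
side [216. 282. 270. 343.]
top [444. 180. 477. 209.]
```

View pics/c6.png

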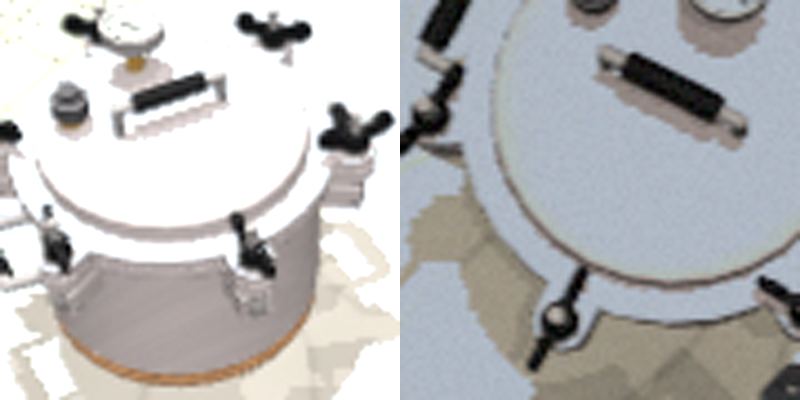

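The freed nut's wing sits radially at about 153° world: top crop (583,270) to (533,368). That matches where the resistance set in. The weight is still on its vent, the cups and jug haven't moved, and the arm is clear.

```bash
python3 -c "
from h import *
print(finish_job())"
```

```text
the job is handed in; nothing more can be done
None
```

The loose wing nut is snug: about 7.9 rad clockwise in three fingertip strokes until it stopped (last reading 27 N, limit 40 N). The arm is clear, the weight, cups and jug show no sign of having moved, and the job is handed in at about 23 s; no verdict was returned.

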